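# Lay the can in the rinse cradle and set the spray valve

### The arm

A 6-joint arm with a two-finger parallel gripper is mounted at the origin on the work surface. World frame = base frame: x ahead of the robot, y to its left, z up, the work surface at z = 0. Lengths are in m, angles in rad, forces in N, time in s.
With the tool pointing down it reaches from about 0.25 to 0.775 m from the base axis. Payload 4 kg.
Tool frame: the origin (TCP) lies midway between the tips of the shut fingers; the grasp point (between the pads) lies robot.grip_point_offset behind it (robot.grip_point_offset is the distance from the TCP to the grasp point, in m); z points along the fingers, x is the direction in which the jaws open and shut, and the axes are right-handed (so a half turn about z gives the same grasp; the last joint's range is limited). The gripper opens to 94 mm and grips with 3 to 60 N. Pads are 16 mm wide; open, the fingers measure 119 mm over their backs; the gripper's body (75 mm by 177 mm) begins 78 mm behind the grasp point.
Start: joints at [1.179, 0.087, 1.371, -0, 1.684, -0.103], TCP at [0.157, 0.527, 0.206] pointing down, gripper open.
Joint ranges: [-3.1, 3.1], [-0.76, 2.03], [0.27, 2.55], [-1.08, 4.22], [0.17, 2.65], [-2.57, 2.57]. Speed limits (rad/s): [2.79, 2.79, 3.14, 3.14, 3.14, 3.14].

### API

Orientations are given as [roll, pitch, yaw] about the fixed x, y, z axes, in that order (R = Rz(yaw) Ry(pitch) Rx(roll)).
In Python, from bench import robot, optics, finder gives the robot as it stands. The module is installed in compiled form; this text tells all that it offers.
- The arm moves only by the tool arm_command, never from a script. Its argument "plan" is a list of rows, each a list of 5 numbers: the opening, from 0 (shut) to 1 (fully open), then the shift along the world's x, y, z in m, then the turn about the world's z in degrees. A call has 1 to 10 rows; each row is the pose to reach, as a shift and turn from the pose commanded when the call began; what a row does not reach only later rows make up. A row lasts 1/8 s, in which the tool goes at most 62.5 mm and 10.7 degrees, less where a joint would pass 70% of its speed; a pose out of reach is approached as far as the arm can. A call with a gripper value outside its range is refused whole. The fingers move at their own pace and stop on an object; the grip force is fixed at half the most. Time passes only in rows, so rows that repeat a pose let the fingers close. It gives the time, the measured TCP pose, the force and the opening at its end, in the units of the state.
- robot.get_obs(): the state, without advancing time (a new reading comes with each control period).
- optics.snapshot(name): name is "scene" or "top"; returns a dict with "image" (480x640x3 uint8, red, green, blue), "fx", "fy", "cx", "cy" (pixels), "dist" ([k1, k2, p1, p2, k3] as OpenCV has them; the pictures are not rectified), "position" and "rotation" of the camera in the world. Camera axes: x right, y down, z forward; pixel columns grow to the right and rows downward; lengths in m; the calibration is good to about 2 mm. A picture is of the moment at which its call begins. There is no depth.
- robot.close_job(): hands the job in, once; it reports no verdict.
Trained networks look in the newest picture that a camera, given by its name, has taken for a name from the list of things; names that differ only in an ending like _2 or _b are one class to them, and where a whole thing is asked for, a point or a joint stands for the part that bears it (a point fixed in the world has none). Each returns a list of dicts, best first, with "p" (0 to 1); they miss things now and then, are a little off and sometimes report something else, mostly with a low value. They report only what shows in the picture. A call takes as long as a camera call.
- finder.masks_of(label, camera): "pixels" (480x640 bool, what is visible of it) and "extent" ([left, top, right, bottom] in pixels, round what is visible of it).
The state is a dict: "time": time; "joint_positions": joint angles; "qvel": joint speeds; "joint_torque": joint torques, N m; "tool_pos": TCP position; "ee_rot": TCP orientation; "wrist_force": force on the tool from outside, world axes, zero at the start; "wrist_torque": the same for the moment, N m; "width": finger opening in m.
Only numpy, scipy, OpenCV 4.12 (cv2) and the standard library are available. Lean on these libraries where they do the work, as an engineer would, in place of code of your own. Each camera call takes 0.05 s, during which the arm holds its last target.

### The job

Get the rinse rig ready for the next sample. First take the upright slim green can, lay it gently on its side lengthwise in the middle of the blue cradle, and let go of it; then turn the red wheel valve clockwise by its black crank knob until it is fully closed against its stop, and back it off exactly two full turns. Finish while still gripping the crank knob, holding the valve still at that setting, and leave the other things on the bench where they are.

Things in the scene. Friction and masses are not known exactly. Their poses are not given: they have to be found in the camera images.
- slim_can: The can to rinse: closed cylinder 54 mm in diameter, 100 mm tall, about 0.2 to 0.35 kg, bare steel ends, green side with a white paper band. Starts upright on the bench. Origin at the centre of its underside, z along its axis towards its top. Either end may point either way in the cradle.
- can_mid (a point): Middle of the slim can, on its axis, 50 mm above its underside.
- rinse_rig: The rig, fixed to the bench: aluminium base plate 150 mm (x) by 420 mm (y), 8 mm thick, from y = -200 to +220 mm. Origin on the bench surface, z up; its y axis (level) runs from the cradle end to the valve end. A steel feed pipe 16 mm in diameter runs along y at 60 mm height from the valve at y = +150 mm to a brass nozzle (26 mm in diameter) whose tip is at y = -42 mm, 88 mm from the cradle's middle. Its place and yaw (within 0.2 rad) change from start to start.
- cradle_axis (a point): Where the middle of a can lying properly in the blue cradle comes to be: 60 mm above the bench, at rig (0, -130, 60) mm; axes as the rig's. The cradle is two open V saddles (45 degree faces, 10 mm thick) 64 mm apart along the rig's y. They carry the can lying along the rig's y and are 55 mm wide at most, with their top edges 15 mm below the can's axis, so the sides of the can can be gripped there at any point along it; the cradle has no end stops.
- valve_axis (a point): Centre of the red valve wheel on its upright turning axis, 112 mm above the bench, at rig (0, 150, 112) mm; axes as the rig's. The wheel has a rim of 52 mm radius, of 12 mm round bar, and three spokes; nothing stands above the wheel but the crank knob.
- valve_wheel (a joint): Valve opening in rad: 0 = fully closed against the hard stop; it grows as the wheel is turned counter-clockwise seen from above (one turn = 6.283) up to 25.2. Starts 0.5 to 1.5 turns open. The wheel stays where it is left; turning it takes about 0.08 N m (2 N at the knob). At 0, and at every whole turn, the crank knob lies on the rig's -x side of the axis.
- crank_knob: Black upright cylindrical knob on the wheel, 22 mm in diameter, 50 mm tall (from 121 to 171 mm above the bench), its axis 45 mm from the wheel's axis. It spins freely on its own pin, so a gripper holding it from above can go round in a circle without turning. Origin at the centre of its underside, z up.
- crank_grip (a point): Point on the crank knob's axis at a good height to grip: 149 mm above the bench, 28 mm above the knob's underside.
- flat_can: Bystander: flat yellow can, 72 mm in diameter, 42 mm tall, loose; origin at the centre of its underside. It and the slim can may swap places.
- tub: Bystander: clear plastic tub, 116 mm wide, 75 mm tall, loose; origin at its underside.
- steel_bowl: Bystander: steel bowl, 140 mm wide, 55 mm tall, loose; origin at its underside.
- test_roll: Bystander: round test-paper dispenser, 48 mm in diameter, 15 mm tall, loose; origin at its underside.
- caliper: Bystander: black plastic caliper, 150 mm long, lying flat, loose; origin at its underside.
- sample_jar: Bystander: glass jar with a blue cap, 64 mm in diameter, 90 mm tall, loose; origin at its underside.

How it is judged:
By the outcome, as a careful person would: the job done as asked, in the order asked, and still so for the second after the job is handed in, while the arm keeps its last pose, push and grip.
It also fails if it takes over 72 s, if anything falls off the work surface, if the arm or the gripper's body presses on something with over 40 N, if the wrist force passes 120 N, or if a joint passes its speed limit or range.

## Working session

There is one attempt and no reset: what is moved stays moved. The work goes in short steps, Python scripts to look and compute and a tool call to move; the robot and the scene stay as the last step left them, time stands still between calls to the robot, and variables do not carry over. Pictures are saved under pics/ and viewed, and the job is handed in when it is done.

Besides the shell and the picture viewer there is one more tool, called after "Emit:" as name(argument=value, ...) on one line, values as JSON. arm_command: Moves the arm, as the interface text tells. Its arguments: {"type":"object","properties":{"plan":{"type":"array","items":{"type":"array","items":{"type":"number"}}}},"required":["plan"]}

```bash
mkdir -p pics
cat > h.py <<'E'
import numpy as np, cv2
from bench import robot, optics, finder
def snap(n,f):
    s=optics.snapshot(n); cv2.imwrite('pics/'+f,s['image'][:,:,::-1]); return s
def K(s): return np.array([[s['fx'],0,s['cx']],[0,s['fy'],s['cy']],[0,0,1.]])
def proj(s,P):
    R=np.array(s['rotation']);t=np.array(s['position'])
    P=np.atleast_2d(P).astype(float)
    p,_=cv2.projectPoints((P-t)@R,np.zeros(3),np.zeros(3),K(s),np.array(s['dist'],float)); return p[:,0]
def onz(s,uv,z):
    R=np.array(s['rotation']);t=np.array(s['position'])
    u=cv2.undistortPoints(np.array(uv,float).reshape(-1,1,2),K(s),np.array(s['dist'],float))[:,0]
    d=np.c_[u,np.ones(len(u))]@R.T
    return t+d*((z-t[2])/d[:,2])[:,None]
E
python3 - <<'E'
from h import *
o=robot.get_obs();print(o); print(robot.grip_point_offset)
for n in ('scene','top'):
    s=snap(n,n+'0.png'); print(n,s['position'],np.array(s['rotation']).round(3).tolist(),s['fx'],s['dist'])
    for l in ('slim_can','rinse_rig','crank_knob','valve_wheel','flat_can','tub','steel_bowl','test_roll','caliper','sample_jar'):
        for d in finder.masks_of(l,n)[:2]:
            m=d['pixels'];ys,xs=np.nonzero(m);print(l,round(d['p'],2),d['extent'],xs.mean().round(1),ys.mean().round(1),m.sum())
print(robot.get_obs()['time'])
E
```

```text
{'time': 0.0, 'joint_positions': array([ 1.17891588e+00,  8.79599098e-02,  1.37223729e+00, -2.59280220e-05,
        1.68361369e+00, -1.03088064e-01]), 'qvel': array([-1.23973625e-03, -1.05345114e-05, -3.62693535e-04,  3.18837795e-04,
       -8.80623923e-05,  1.37544661e-04]), 'joint_torque': array([-1.30951554e-03, -3.40188503e+01, -3.02420104e+01,  7.16160913e-02,
        3.30342539e-02, -1.66884456e-04]), 'tool_pos': array([0.15643217, 0.52670907, 0.20431012]), 'ee_rot': array([-3.14139002e+00,  2.20911284e-03,  1.28200128e+00]), 'wrist_force': array([-0.09510126,  0.0639602 , -0.41741442]), 'wrist_torque': array([0.06254666, 0.02735029, 0.01062401]), 'width': 0.0938431430460685}
0.0188
scene [ 1.3010068  -0.73022633  0.86902482] [-2.169, -0.006, 0.753] 567.1740013903809 [-0.04366891  0.          0.          0.          0.        ]
slim_can 0.72 [176.8, 314.1, 208.5, 368.9] 193.9 343.3 1349
slim_can 0.34 [256.8, 190.3, 405.8, 325.8] 334.3 266.5 7449
rinse_rig 0.67 [254.5, 190.1, 404.8, 327.1] 334.3 267.4 7273
crank_knob 0.43 [386.0, 188.1, 391.0, 208.9] 387.6 199.8 122
valve_wheel 
[... 754 characters left out ...]
2.2, 514.8, 314.6] 497.2 300.1 876
crank_knob 0.55 [211.3, 198.4, 395.3, 274.7] 298.9 235.9 11550
valve_wheel 0.86 [208.0, 202.6, 263.5, 259.9] 233.9 231.3 1096
valve_wheel 0.2 [151.9, 190.3, 183.2, 220.0] 168.5 204.7 825
flat_can 0.56 [479.2, 282.4, 516.5, 314.8] 496.9 300.0 887
flat_can 0.29 [215.3, 201.6, 230.2, 219.6] 221.9 210.9 135
tub 0.95 [302.7, 120.4, 352.8, 174.8] 326.7 145.1 2038
steel_bowl 0.78 [387.8, 128.6, 447.9, 187.7] 417.0 158.2 2720
test_roll 0.65 [210.7, 333.2, 229.0, 355.9] 219.6 343.7 382
caliper 0.79 [109.6, 268.1, 170.8, 296.3] 135.0 286.1 583
sample_jar 0.96 [151.5, 190.4, 182.4, 218.4] 168.1 204.7 845
sample_jar 0.62 [215.7, 205.9, 227.1, 219.1] 221.6 210.7 139
1.1
```

```bash
sed -i "s/R=np.array(s\['rotation'\])/R=Rot.from_euler('xyz',s['rotation']).as_matrix()/; 1a from scipy.spatial.transform import Rotation as Rot" h.py
python3 - <<'E'
import cv2
for n in ('scene','top'):
    im=cv2.imread(f'pics/{n}0.png'); 
    c=im[90:390,100:530] if n=='top' else im[160:400,90:480]
    cv2.imwrite(f'pics/{n}0c.png',cv2.resize(c,(790,int(790*c.shape[0]/c.shape[1])),interpolation=cv2.INTER_CUBIC))
E
```

```text
(no output)
```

View pics/top0c.png

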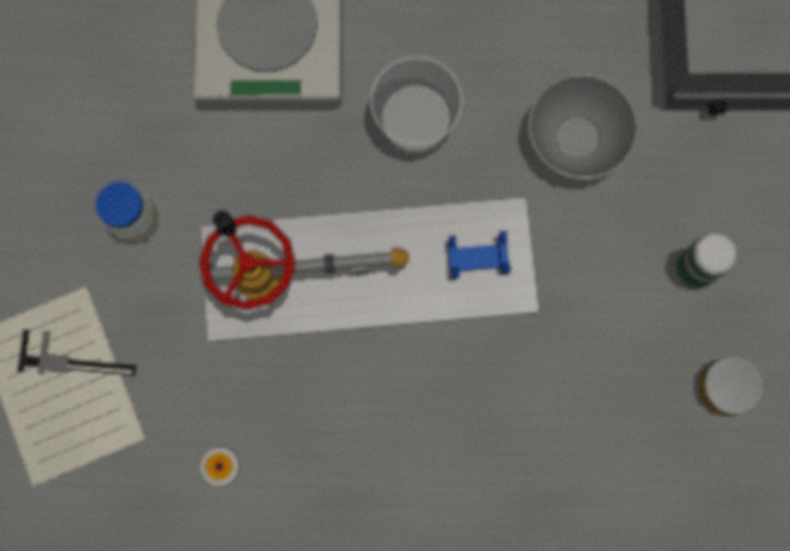

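View pics/scene0c.png

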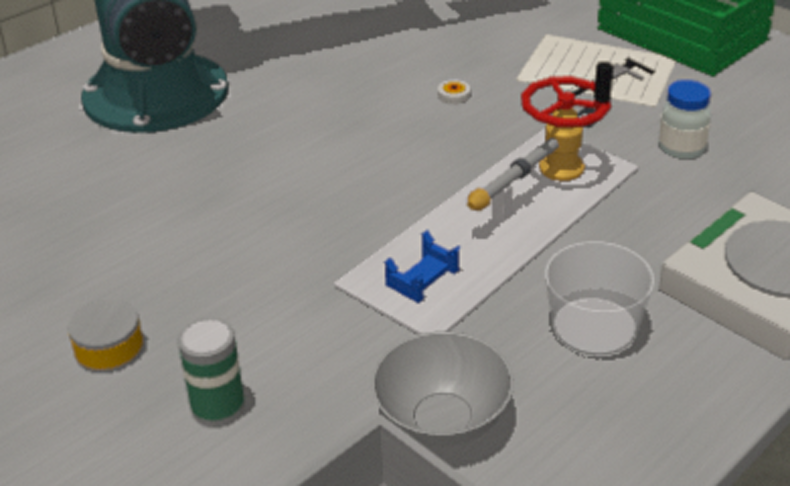

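```bash
cat >> h.py <<'E'
from scipy.optimize import minimize
def cyl(r,z0,z1):
    a=np.linspace(0,2*np.pi,40,endpoint=False)
    return np.r_[np.c_[r*np.cos(a),r*np.sin(a),0*a+z0],np.c_[r*np.cos(a),r*np.sin(a),0*a+z1]]
def hullmask(s,P,k=4):
    h=cv2.convexHull(proj(s,P).astype(np.float32))[:,0]
    m=np.zeros((480,640),np.uint8); cv2.fillConvexPoly(m,np.round(h*16).astype(np.int32),1,shift=4); return m>0
def fitcyl(obs,r,h,x0):
    # obs: list (s,mask). match extents + centroid
    def feat(m):
        ys,xs=np.nonzero(m); return np.array([xs.mean(),ys.mean()])
    def c(p):
        e=0
        for s,m in obs:
            H=cv2.convexHull(proj(s,cyl(r,0,h)+[p[0],p[1],0]).astype(np.float32))
            M=cv2.moments(H); e+=((np.array([M['m10'],M['m01']])/M['m00']-feat(m))**2).sum()
        return e
    return minimize(c,x0,method='Nelder-Mead')
E
python3 - <<'E'
from h import *
S={n:optics.snapshot(n) for n in('top','scene')}
M={n:finder.masks_of('slim_can',n)[0] for n in S}
g=onz(S['top'],[[484,231]],.05)[0,:2]
for names in(('top',),('scene',),('top','scene')):
    f=fitcyl([(S[n],M[n]['pixels']) for n in names],.027,.1,g); print(names,f.x,f.fun)
T=S['top'];im=T['image'];hsv=cv2.cvtColor(im,cv2.COLOR_RGB2HSV)
w=((hsv[...,2]>165)&(hsv[...,1]<40)).astype(np.uint8)
print(im[240,330],im[300,330],im[262,390])
n,l,st,c=cv2.connectedComponentsWithStats(w); 
i=l[262,375]; print(i,st[i])
m=(l==i); pts=np.argwhere(m)[:,::-1]
h=cv2.convexHull(pts.astype(np.float32)); q=cv2.approxPolyDP(h,6,True)[:,0]; print(q)
print(onz(T,q,.008))
E
```

```text
('top',) [ 0.56421116 -0.31082097] 3.435658945449648e-05
('scene',) [ 0.56326809 -0.30697475] 4.8599810230733e-05
('top', 'scene') [ 0.56405153 -0.30881363] 1.4630581778413068
[164 162 160] [102 105 100] [102 105  99]
0 [     0      0    640    480 303501]
[[639. 479.]
 [  0. 479.]
 [  0.   0.]
 [639.   0.]]
[[ 0.01020236 -0.64149456  0.008     ]
 [ 0.02095971  0.77641795  0.008     ]
 [ 1.18747911  0.87854839  0.008     ]
 [ 1.17437356 -0.76021701  0.008     ]]
```

```bash
cat > rig.py <<'E'
from h import *
def rig2w(p,P):
    c,s_=np.cos(p[2]),np.sin(p[2]); P=np.atleast_2d(P).astype(float)
    return np.c_[p[0]+c*P[:,0]-s_*P[:,1],p[1]+s_*P[:,0]+c*P[:,1],P[:,2]]
def edgepts(e,zz=.008):
    X=.075;out=[]
    t=np.linspace(0.02,.98,60)
    for a,b in (((-X,-.2),(X,-.2)),((X,-.2),(X,.22)),((X,.22),(-X,.22)),((-X,.22),(-X,-.2))):
        a=np.array(a);b=np.array(b);d=(b-a)/np.linalg.norm(b-a);n=np.array([d[1],-d[0]])
        out.append(a+(b-a)*t[:,None]+n*e)
    Q=np.concatenate(out);return np.c_[Q,0*Q[:,0]+zz]
def samp(g,uv): return cv2.remap(g,uv[:,0].astype(np.float32).reshape(1,-1),uv[:,1].astype(np.float32).reshape(1,-1),cv2.INTER_LINEAR)[0]
def fitrig(S,p0,w=.004):
    gs=[(s,cv2.GaussianBlur(cv2.cvtColor(s['image'],cv2.COLOR_RGB2GRAY),(0,0),.8).astype(np.float32)) for s in S]
    def c(p):
        e=0
        for s,g in gs:
            e-=np.clip(samp(g,proj(s,rig2w(p,edgepts(-w))))-samp(g,proj(s,rig2w(p,edgepts(w)))),-30,60).mean()
        return e
    p=p0
    for w in (.008,.004,.003):
        f=minimize(c,p,method='Nelder-Mead',options=dict(initial_simplex=[p,p+[.01,0,0],p+[0,.01,0],p+[0,0,.03]],xatol=1e-5,fatol=1e-4)); p=f.x
    return f
E
python3 - <<'E'
from rig import *
S={n:optics.snapshot(n) for n in('top','scene')}
sc=430/790
q=np.array([[200,227],[526,199],[538,312],[208,340]])*sc+[100,90]
W=onz(S['top'],q,.008); print(W)
yv=(W[0]-W[1]+W[3]-W[2]); yaw=np.arctan2(-yv[0],yv[1]); c=W.mean(0)
p0=np.array([c[0]+np.sin(yaw)*.01,c[1]-np.cos(yaw)*.01,yaw]); print(p0)
for k in (['top'],['scene'],['top','scene']):
    f=fitrig([S[n] for n in k],p0);print(k,f.x,f.fun)
p=f.x
print('cradle',rig2w(p,[0,-.13,.06]),'valve',rig2w(p,[0,.15,.112]))
for n in S:
    im=S[n]['image'][:,:,::-1].copy()
    a=np.linspace(0,6.28,60)
    L=[edgepts(0),np.c_[.052*np.cos(a),.15+.052*np.sin(a),0*a+.112],np.c_[0*a,-.042+.19*a/6.28,0*a+.06],[[0,-.13,.06]]]
    for A in L:
        for u in proj(S[n],rig2w(p,A)): cv2.circle(im,tuple(int(round(v*8)) for v in u),4,(255,255,0),-1,shift=3)
    cc=im[180:290,190:420] if n=='top' else im[170:350,240:420]
    k=4 if n=='top' else 3
    cv2.imwrite(f'pics/fit_{n}.png',cv2.resize(cc,None,fx=3.4 if n=='top' else 3.2,fy=3.4 if n=='top' else 3.2))
# knob
for n in S:
    for d in finder.masks_of('crank_knob',n)[:3]:
        m=d['pixels'];ys,xs=np.nonzero(m);print(n,d['p'],xs.mean(),ys.mean(),m.sum())
best=None
for z in (.146,.171):
    for uv in ([387.6,199.8] if z==.146 else [0,0],):
        pass
v=rig2w(p,[0,.15,0])[0]
for n,uv in(('scene',[387.6,199.7]),('top',[221.8,210.8])):
    for z in(.146,.16):
        k=onz(S[n],[uv],z)[0]-v; print(n,z,np.hypot(k[0],k[1]),np.degrees(np.arctan2(k[1],k[0])-p[2]))
E
```

```text
[[ 0.62026252  0.32340759  0.008     ]
 [ 0.65386692 -0.09526186  0.008     ]
 [ 0.50680536 -0.10649829  0.008     ]
 [ 0.47436779  0.30967672  0.008     ]]
[0.56461425 0.09786218 0.07894252]
['top'] [0.56624607 0.0989695  0.08364194] -27.805925369262695
['scene'] [0.56499015 0.1027914  0.08546242] -24.104381561279297
['top', 'scene'] [0.56553127 0.10096545 0.08489887] -48.016971588134766
cradle [[ 0.57655487 -0.02856632  0.06      ]] valve [[0.55281173 0.25042519 0.112     ]]
top 0.49 221.92307692307693 210.73846153846154 130
scene 0.75 387.1393034825871 199.96517412935324 201
scene 0.146 0.04616693776036277 31.730375540028223
scene 0.16 0.05146161530418353 4.080108261097975
top 0.146 0.04599784690254273 21.114486610049468
top 0.16 0.04204109312489846 20.294693928411704
```

View pics/fit_top.png

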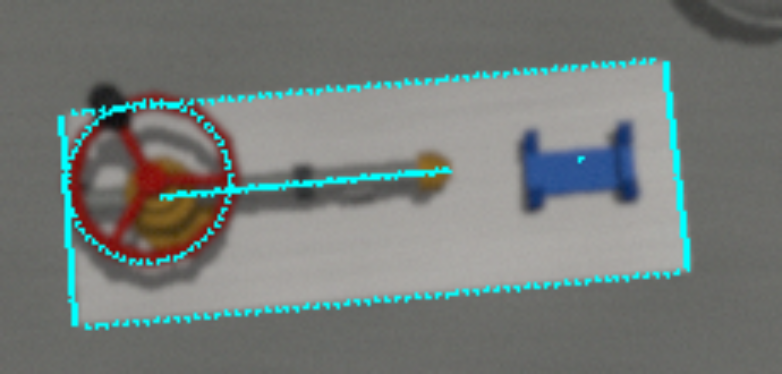

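View pics/fit_scene.png

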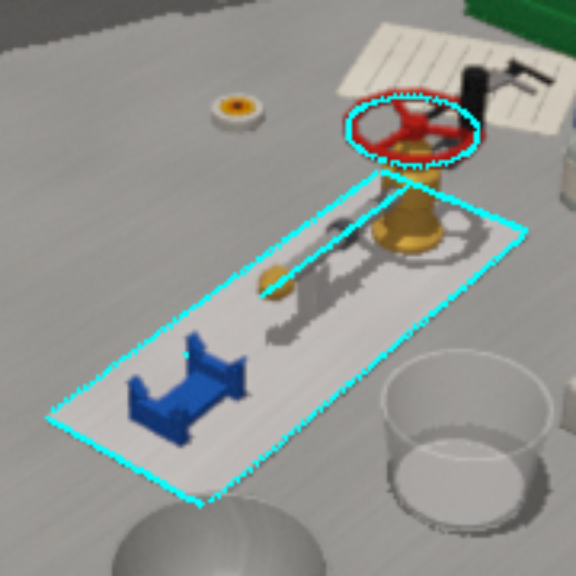

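Emit:
arm_command(plan=[[1,0.2,-0.418,0.02,-40],[1,0.2,-0.418,0.02,-60],[1,0.2,-0.418,0.02,-68.6],[1,0.2,-0.418,0.02,-68.6],[1,0.2,-0.418,0.02,-68.6],[1,0.2,-0.418,0.02,-68.6],[1,0.3,-0.6,0.02,-68.6],[1,0.407,-0.836,0.02,-68.6],[1,0.407,-0.836,0.02,-68.6],[1,0.407,-0.836,0.02,-68.6]])

```text
time: 2.75
tool_pos: [0.4304, -0.0365, 0.2241]
ee_rot: [3.142, -0.002, 0.084]
wrist_force: [1.5, 1.0, -0.3]
width: 0.0943
```

Emit:
arm_command(plan=[[1,0.1,-0.2,0,0],[1,0.13,-0.27,0,0],[1,0.13,-0.27,0,0],[1,0.13,-0.27,0,0],[1,0.13,-0.27,0,0],[1,0.13,-0.27,0,0],[1,0.13,-0.27,0,0],[1,0.13,-0.27,0,0]])

```text
time: 3.75
tool_pos: [0.5597, -0.3031, 0.2247]
ee_rot: [3.141, -0.001, 0.086]
wrist_force: [0.9, -0.2, 0.1]
width: 0.0942
```

Run:
```python
from h import *
print(robot.get_obs()['tool_pos'])
for n in ('scene','top'):
    s=snap(n,n+'1.png'); im=s['image'][:,:,::-1]
    print(n,proj(s,robot.get_obs()['tool_pos']))
    c=im[110:410,90:420] if n=='scene' else im[160:360,400:620]
    cv2.imwrite(f'pics/{n}1c.png',cv2.resize(c,None,fx=2 if n=='scene' else 3,fy=2 if n=='scene' else 3,interpolation=cv2.INTER_CUBIC))
```

```text
[ 0.55967035 -0.30307717  0.22465918]
scene [[183.49003719 273.74326769]]
top [[502.33941849 216.48463861]]
```

View pics/scene1c.png

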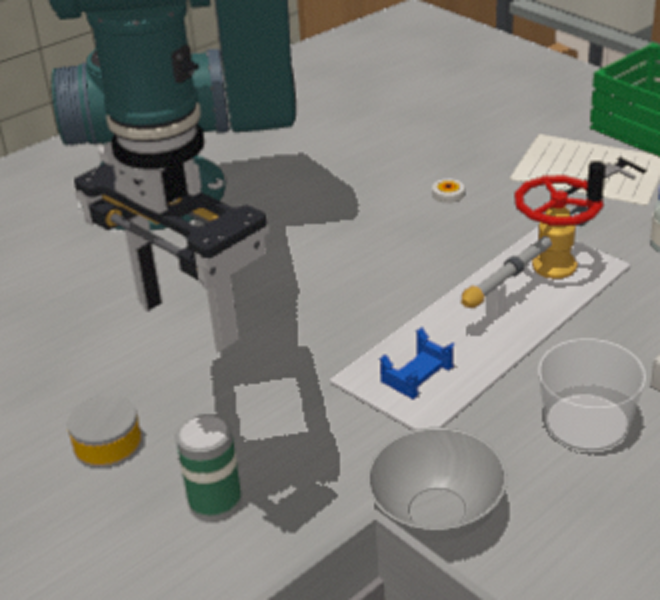

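View pics/top1c.png

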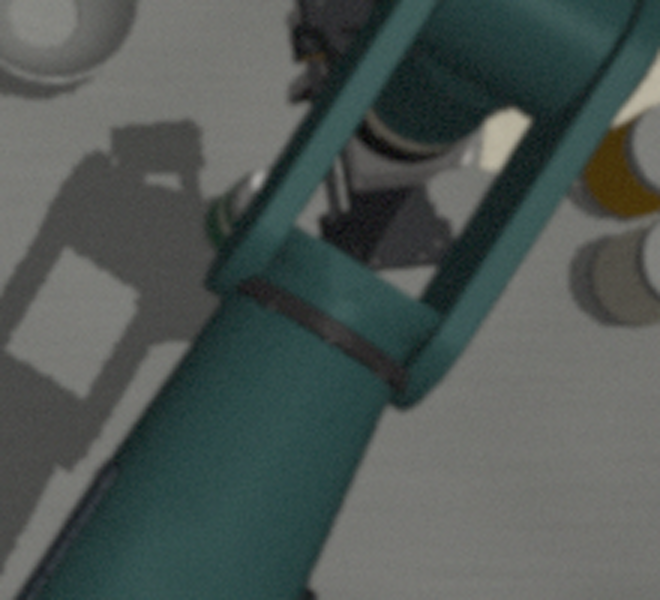

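Emit:
arm_command(plan=[[1,0.0045,-0.0055,-0.03,0],[1,0.0045,-0.0055,-0.08,0],[1,0.0045,-0.0055,-0.13,0],[1,0.0045,-0.0055,-0.16,0],[1,0.0045,-0.0055,-0.1725,0],[1,0.0045,-0.0055,-0.1725,0],[0.5,0.0045,-0.0055,-0.1725,0],[0.5,0.0045,-0.0055,-0.1725,0],[0.5,0.0045,-0.0055,-0.1725,0],[0.5,0.0045,-0.0055,-0.1725,0]])

```text
time: 5.1
tool_pos: [0.5644, -0.3101, 0.0516]
ee_rot: [3.141, -0.001, 0.085]
wrist_force: [0.7, 0.4, -0.2]
width: 0.0576
```

Emit:
arm_command(plan=[[0.5,0,0,0,0],[0.5,0,0,0,0],[0.5,0,0,-0.001,0],[0.5,-0.0005,0.006,0.0003,0],[0.5,-0.001,0.0126,0.0022,0],[0.5,-0.0016,0.019,0.003,0],[0.5,-0.0022,0.0257,0.0035,0],[0.5,-0.0022,0.0257,0.0035,0]])

```text
time: 6.1
tool_pos: [0.5619, -0.2834, 0.0543]
ee_rot: [-3.141, 0.0, 0.086]
wrist_force: [0.4, -0.8, -2.7]
width: 0.0535
```

Run:
```python
from h import *
for n in ('scene',):
    s=snap(n,n+'2.png'); im=s['image'][:,:,::-1]
    c=im[230:410,120:300]
    cv2.imwrite(f'pics/{n}2c.png',cv2.resize(c,None,fx=3,fy=3,interpolation=cv2.INTER_CUBIC))
```

```text
(no output)
```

View pics/scene2c.png

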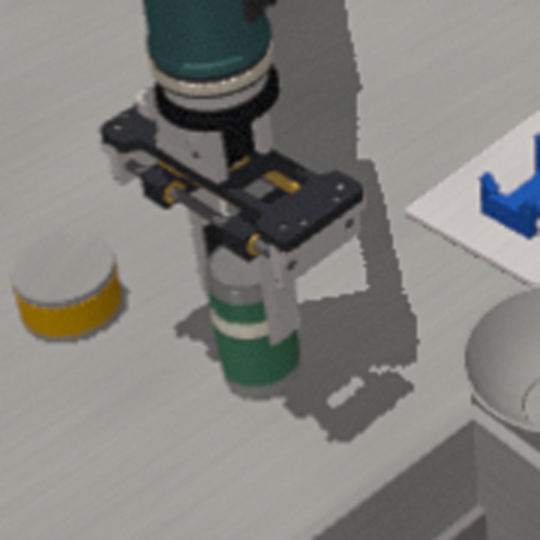

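Emit:
arm_command(plan=[[0.5,0,0.04,0.0005,0],[0.5,0,0.09,0.0005,0],[0.5,0,0.13,0.0005,0],[0.5,0,0.145,0.0005,0],[0.5,0,0.152,0.0005,0],[0.5,-0.0005,0.159,0.0005,0],[0.5,-0.001,0.166,0.001,0],[0.5,-0.0015,0.173,0.001,0]])

```text
time: 7.15
tool_pos: [0.5612, -0.117, 0.0575]
ee_rot: [3.131, -0.001, 0.082]
wrist_force: [-2.1, -8.4, 3.2]
width: 0.0533
```

Run:
```python
from h import *
for n in ('scene',):
    s=snap(n,n+'3.png'); im=s['image'][:,:,::-1]
    c=im[190:370,180:360]
    cv2.imwrite(f'pics/{n}3c.png',cv2.resize(c,None,fx=3,fy=3,interpolation=cv2.INTER_CUBIC))
```

```text
(no output)
```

View pics/scene3c.png

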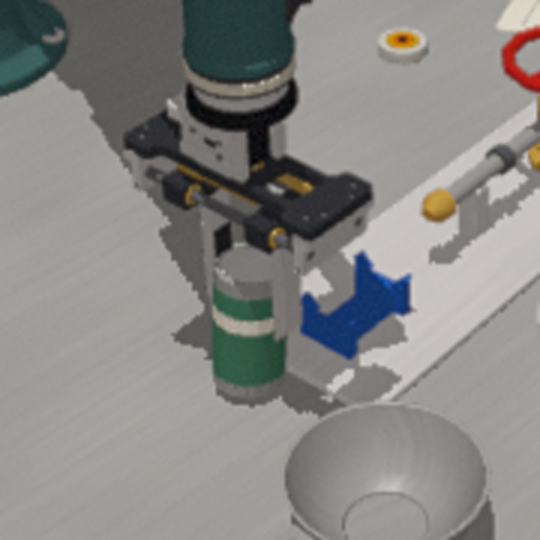

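Emit:
arm_command(plan=[[0.5,-0.0005,0.006,-0.002,0],[0.5,-0.001,0.012,-0.002,0],[0.5,-0.0015,0.018,-0.001,0],[0.5,-0.002,0.023,0.0,0],[0.5,-0.002,0.023,0.0,0]])

```text
time: 7.82
tool_pos: [0.5592, -0.0883, 0.0561]
ee_rot: [3.141, -0.002, 0.085]
wrist_force: [1.1, -1.3, -0.9]
width: 0.0534
```

Run:
```python
from h import *
for n in ('scene',):
    s=snap(n,n+'4.png'); im=s['image'][:,:,::-1]
    c=im[190:370,180:360]
    cv2.imwrite(f'pics/{n}4c.png',cv2.resize(c,None,fx=3,fy=3,interpolation=cv2.INTER_CUBIC))
```

```text
(no output)
```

View pics/scene4c.png

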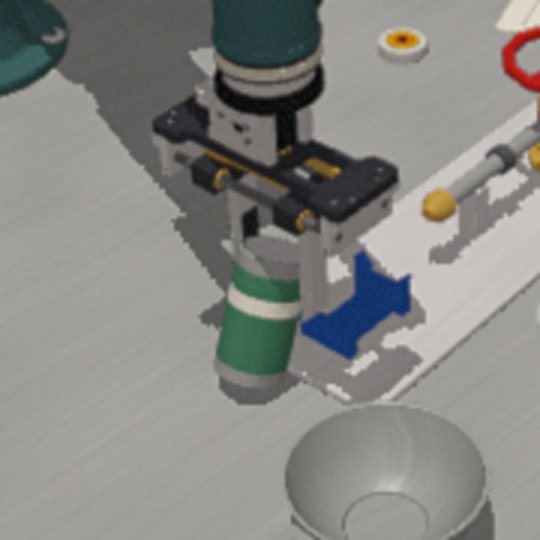

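Emit:
arm_command(plan=[[0.5,0,-0.01,0.006,0],[0.5,0,-0.06,0.006,0],[0.5,0,-0.115,0.006,0],[0.5,0,-0.125,0.002,0],[0.5,0,-0.125,-0.001,0],[0.5,-0.0005,-0.118,-0.003,0],[0.5,-0.001,-0.11,-0.006,0],[0.5,-0.0015,-0.1,-0.011,0],[0.5,-0.002,-0.09,-0.016,0],[0.5,-0.002,-0.089,-0.017,0]])

```text
time: 9.12
tool_pos: [0.5578, -0.1734, 0.0405]
ee_rot: [-3.139, -0.003, 0.088]
wrist_force: [-2.4, 2.7, 7.9]
width: 0.0532
```

Run:
```python
from h import *
for n in ('scene',):
    s=snap(n,n+'5.png'); im=s['image'][:,:,::-1]
    c=im[220:400,140:320]
    cv2.imwrite(f'pics/{n}5c.png',cv2.resize(c,None,fx=3,fy=3,interpolation=cv2.INTER_CUBIC))
```

```text
(no output)
```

View pics/scene5c.png

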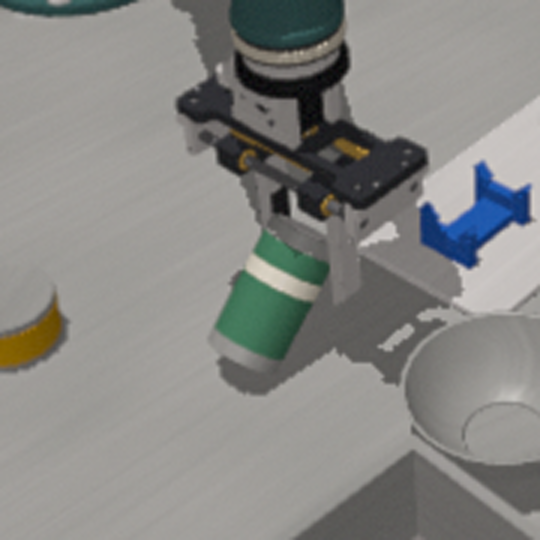

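Emit:
arm_command(plan=[[0.5,-0.0005,0.006,-0.006,0],[0.5,-0.001,0.012,-0.013,0],[0.5,-0.0015,0.017,-0.02,0],[0.5,-0.0017,0.02,-0.027,0],[0.5,-0.002,0.022,-0.031,0],[0.5,-0.002,0.022,-0.032,0],[0.5,-0.002,0.022,-0.032,0]])

```text
time: 10.05
tool_pos: [0.5545, -0.155, 0.0064]
ee_rot: [-3.141, 0.0, 0.085]
wrist_force: [-0.2, 2.4, 2.9]
width: 0.053
```

Run:
```python
from h import *
for n in ('scene',):
    s=snap(n,n+'6.png'); im=s['image'][:,:,::-1]
    c=im[220:400,140:320]
    cv2.imwrite(f'pics/{n}6c.png',cv2.resize(c,None,fx=3,fy=3,interpolation=cv2.INTER_CUBIC))
```

```text
(no output)
```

View pics/scene6c.png

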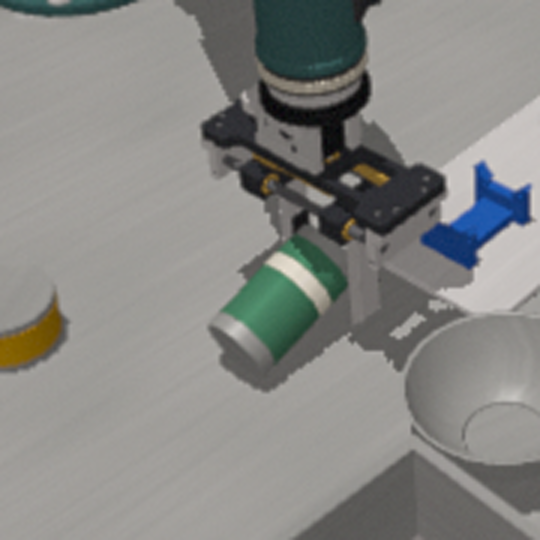

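Emit:
arm_command(plan=[[0.68,0,0,0.002,0],[0.68,0,0,0.002,0],[0.68,0.0017,-0.0204,0.002,0],[0.68,0.0017,-0.0204,0.002,0],[0.5,0.0017,-0.0204,0.002,0],[0.5,0.0017,-0.0204,0.002,0],[0.5,0.0017,-0.0204,0.002,0],[0.5,0.0017,-0.0204,0.002,0]])

```text
time: 11.1
tool_pos: [0.5561, -0.1755, 0.0084]
ee_rot: [3.142, 0.0, 0.085]
wrist_force: [0.1, -1.9, -0.6]
width: 0.0533
```

```bash
cat > canfit.py <<'E'
from h import *
def fit(f,names=('scene',)):
    o=robot.get_obs(); tp=o['tool_pos']; yaw=o['ee_rot'][2]; print(tp,yaw,o['width'],o['wrist_force'])
    g=tp+[0,0,.0188]
    d=np.array([-np.sin(yaw),np.cos(yaw),0]); a=np.array([np.cos(yaw),np.sin(yaw),0])
    C=cyl(.027,-.05,.05)
    for n in names:
        s=snap(n,f'{n}_{f}.png')
        im=s['image'];hsv=cv2.cvtColor(im,cv2.COLOR_RGB2HSV)
        def pts(off,tilt):
            ax=d*np.cos(tilt)+np.array([0,0,np.sin(tilt)]); up=np.cross(a,ax)
            return g+d*off+C[:,2:]*ax+C[:,:1]*a+C[:,1:2]*up
        vis=im[:,:,::-1].copy()
        for off,col in((-.01,(0,0,255)),(0,(255,255,0)),(.01,(255,0,255))):
            cv2.polylines(vis,[np.round(cv2.convexHull(proj(s,pts(off,0)).astype(np.float32))*8).astype(np.int32)],True,col,1,shift=3)
        u=proj(s,g)[0].astype(int); x0,y0=max(u[0]-70,0),max(u[1]-60,0)
        cv2.imwrite(f'pics/{n}_{f}c.png',cv2.resize(vis[y0:y0+130,x0:x0+140],None,fx=4.4,fy=4.4,interpolation=cv2.INTER_CUBIC))
E
python3 -c "
from canfit import *
fit('7')"
```

```text
[ 0.55608333 -0.17554858  0.00843977] 0.0849275253603714 0.05326801621725221 [ 0.10630378 -1.91510418 -0.57634409]
```

View pics/scene_7c.png

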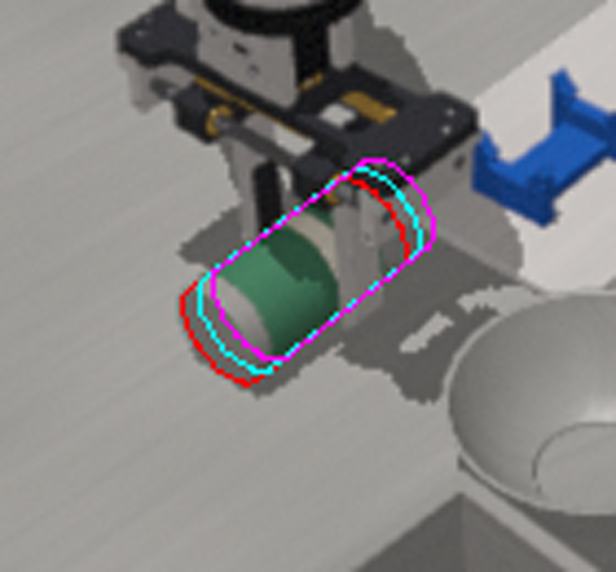

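Emit:
arm_command(plan=[[0.5,0,0,0.03,0],[0.5,0,0,0.085,0],[0.5,0.01,0.07,0.085,0],[0.5,0.02,0.125,0.085,0],[0.5,0.0205,0.138,0.085,0],[0.5,0.0205,0.138,0.085,0],[0.5,0.0205,0.138,0.085,0],[0.5,0.0205,0.138,0.085,0]])

```text
time: 12.15
tool_pos: [0.5766, -0.0392, 0.0934]
ee_rot: [3.141, 0.0, 0.083]
wrist_force: [0.2, 0.3, -2.8]
width: 0.0534
```

```bash
python3 -c "
from canfit import *
fit('8',('scene','top'))"
```

```text
[ 0.57658231 -0.03917513  0.09339914] 0.08257394428804488 0.05340066021758167 [ 0.24556623  0.30217961 -2.75624835]
```

View pics/scene_8c.png

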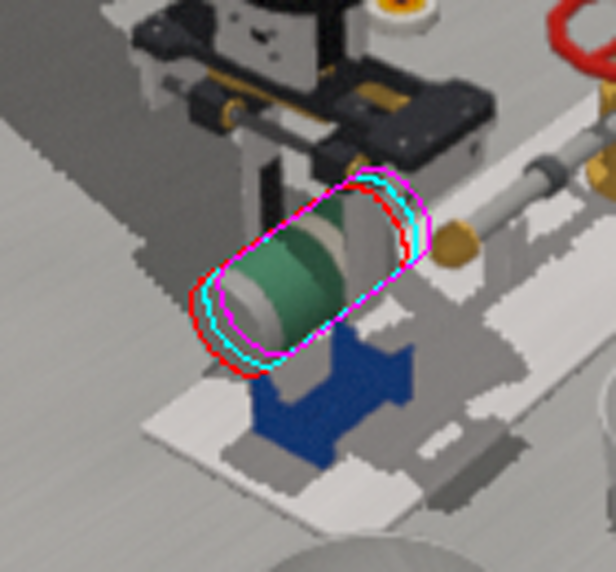

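View pics/top_8c.png

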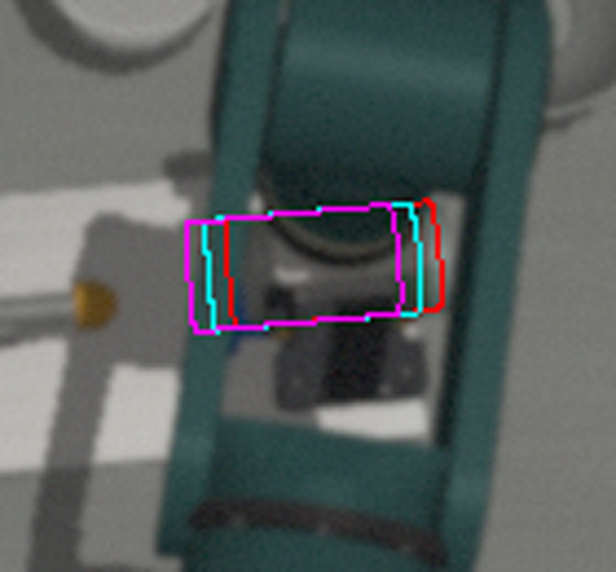

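Emit:
arm_command(plan=[[0.5,0.0005,0.002,-0.015,0],[0.5,0.0005,0.002,-0.035,0],[0.5,0.0005,0.002,-0.044,0],[0.5,0.0005,0.002,-0.047,0],[0.5,0.0005,0.002,-0.049,0],[0.5,0.0005,0.002,-0.051,0],[0.5,0.0005,0.002,-0.0515,0]])

```text
time: 13.12
tool_pos: [0.5776, -0.0357, 0.0425]
ee_rot: [3.141, -0.001, 0.085]
wrist_force: [-0.0, -0.5, -3.0]
width: 0.0535
```

```bash
python3 -c "
from canfit import *
fit('9',('scene',))"
```

```text
[ 0.57755783 -0.03570799  0.04253919] 0.0847678880622007 0.053526107702656874 [-0.01660732 -0.53865774 -2.98647031]
```

View pics/scene_9c.png

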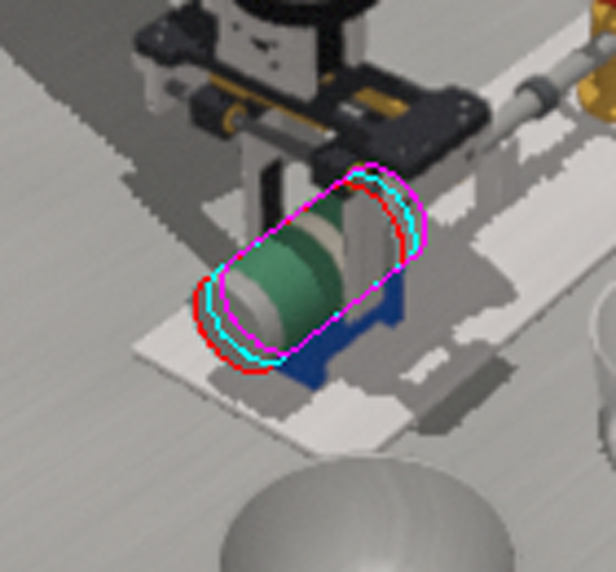

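Emit:
arm_command(plan=[[0.5,0,0,-0.001,0],[0.5,0,0,-0.0015,0],[0.5,0,0,-0.002,0],[0.5,0,0,-0.002,0]])

```text
time: 13.68
tool_pos: [0.5781, -0.0358, 0.0415]
ee_rot: [3.141, -0.002, 0.085]
wrist_force: [-1.2, 0.6, 5.0]
width: 0.0533
```

Emit:
arm_command(plan=[[0.6,0,0,0.0008,0],[0.62,0,0,0.0008,0],[0.66,0,0,0.0008,0],[0.75,0,0,0.0008,0],[0.75,0,0,0.0008,0],[0.85,0,0,0.0008,0],[0.85,0,0,0.02,0],[0.85,0,0,0.07,0],[0.85,0,0,0.12,0],[0.85,0,0,0.14,0]])

```text
time: 14.92
tool_pos: [0.5792, -0.036, 0.1865]
ee_rot: [3.139, -0.009, 0.085]
wrist_force: [-0.1, 1.2, -0.6]
width: 0.0803
```

Emit:
arm_command(plan=[[1,-0.01,0.06,0.02,0],[1,-0.015,0.12,0.02,0],[1,-0.02,0.18,0.02,0],[1,-0.02,0.18,0.02,0],[1,-0.02,0.18,0.02,0]])

```text
time: 15.55
tool_pos: [0.5575, 0.1441, 0.2013]
ee_rot: [3.141, -0.002, 0.085]
wrist_force: [-0.4, -0.2, -0.6]
width: 0.0939
```

Run:
```python
from rig import *
print(robot.get_obs()['tool_pos'])
P={'top':[0.56624607,0.0989695,0.08364194],'scene':[0.56499015,0.1027914,0.08546242]}
for n in('scene','top'):
    s=snap(n,n+'10.png');vis=s['image'][:,:,::-1].copy()
    C=cyl(.027,-.05,.05); Q=np.c_[C[:,0],-.13+C[:,2],.06+C[:,1]]
    big=cv2.resize(vis,None,fx=4,fy=4,interpolation=cv2.INTER_CUBIC)
    u=proj(s,rig2w(P[n],[[0,-.13,.06]]))[0]; x0,y0=int(u[0]*4-300),int(u[1]*4-250)
    raw=big.copy()
    cv2.polylines(big,[np.round(cv2.convexHull(proj(s,rig2w(P[n],Q)).astype(np.float32))*4).astype(np.int32)],True,(255,255,0),1)
    cv2.imwrite(f'pics/{n}10c.png',big[y0:y0+500,x0:x0+600])
```

```text
[0.55748422 0.14412976 0.20130147]
```

View pics/scene10c.png

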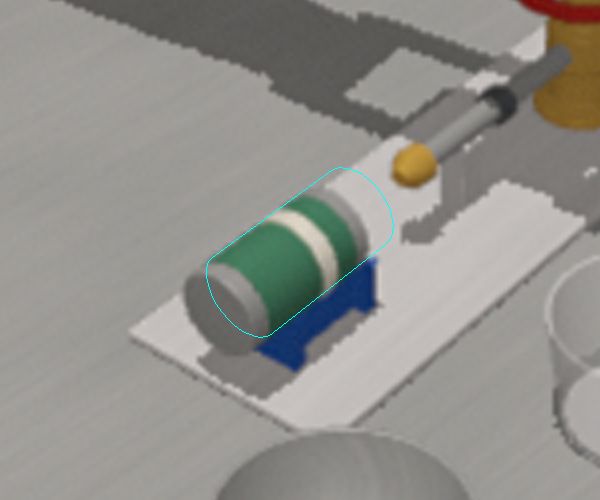

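View pics/top10c.png

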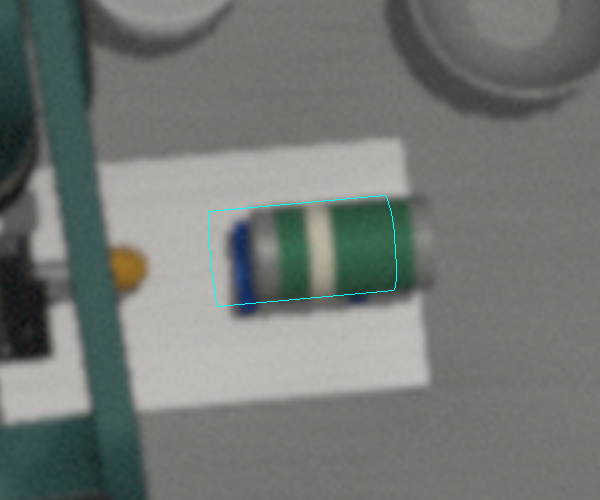

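```bash
cat > cf.py <<'E'
from rig import *
P={'top':[0.56624607,0.0989695,0.08364194],'scene':[0.56499015,0.1027914,0.08546242]}
def run(tag):
  C=cyl(.027,-.05,.05)
  for n in('scene','top'):
    s=snap(n,f'{n}{tag}.png'); vis=s['image'][:,:,::-1].copy()
    r=finder.masks_of('slim_can',n)
    if not r: print(n,'none');continue
    m=r[0]['pixels']; print(n,r[0]['p'],m.sum())
    def pts(q): return rig2w(P[n],np.c_[C[:,0]*np.cos(q[2])-C[:,2]*np.sin(q[2])+q[0],-.13+q[1]+C[:,0]*np.sin(q[2])+C[:,2]*np.cos(q[2]),.06+C[:,1]])
    def c(q):
        h=hullmask(s,pts(q)); return (h^m).sum()
    x0=np.array([0,-.017,0.])
    best=min((minimize(c,x0+[a,b,0],method='Nelder-Mead',options=dict(initial_simplex=x0+np.array([[a,b,0],[a+.006,b,0],[a,b+.008,0],[a,b,.08]]))) for a in(-.003,.003) for b in(-.01,0,.012)),key=lambda f:f.fun)
    print(n,best.x,best.fun)
    cv2.polylines(vis,[np.round(cv2.convexHull(proj(s,pts(best.x)).astype(np.float32))*8).astype(np.int32)],True,(255,255,0),1,shift=3)
    u=proj(s,rig2w(P[n],[[0,-.13,.06]]))[0].astype(int)
    cv2.imwrite(f'pics/{n}{tag}c.png',cv2.resize(vis[u[1]-60:u[1]+60,u[0]-70:u[0]+70],None,fx=4,fy=4,interpolation=cv2.INTER_CUBIC))
E
python3 -c "
import cf;cf.run('11')"
```

```text
scene 0.62 1193
scene [-0.00100235 -0.02078584  0.01929519] 24.0
top 0.74 1110
top [-0.00028609 -0.02205386 -0.02041051] 49.0
```

View pics/scene11c.png

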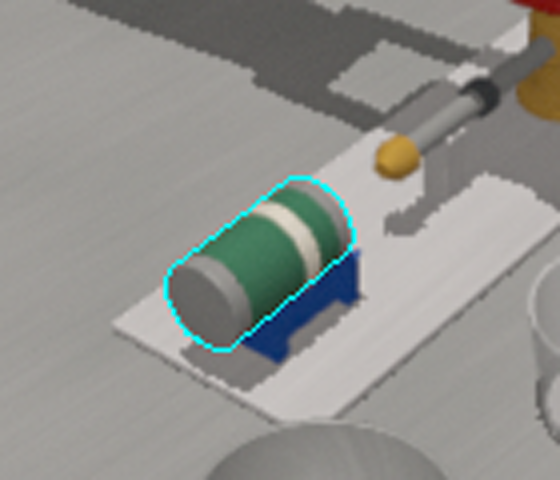

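View pics/top11c.png

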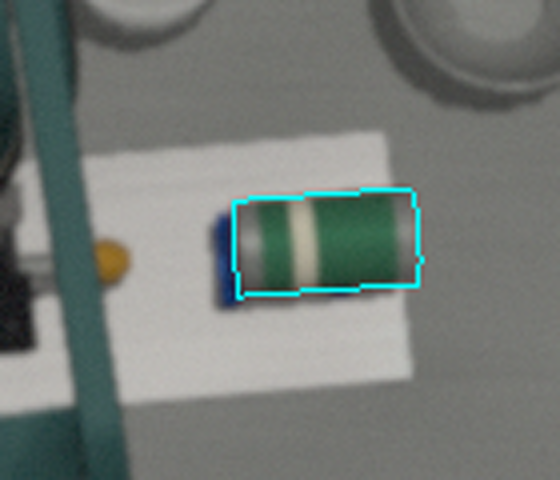

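Emit:
arm_command(plan=[[1,0.007,-0.06,0,0],[1,0.014,-0.12,0,0],[1,0.0216,-0.18,0,0],[1,0.0216,-0.192,-0.02,0],[1,0.0216,-0.192,-0.07,0],[1,0.0216,-0.192,-0.12,0],[1,0.0216,-0.192,-0.15,0],[1,0.0216,-0.192,-0.159,0],[1,0.0216,-0.192,-0.159,0],[1,0.0216,-0.192,-0.159,0]])

```text
time: 17.1
tool_pos: [0.5804, -0.0481, 0.0433]
ee_rot: [3.141, -0.004, 0.085]
wrist_force: [-0.2, 0.4, 0.2]
width: 0.0939
```

Emit:
arm_command(plan=[[0.7,0,0,0,0],[0.6,0,0,0,0],[0.5,0,0,0,0],[0.5,0,0,0,0],[0.5,0,0,0,0],[0.5,0,0,0,0]])

```text
time: 17.85
tool_pos: [0.5788, -0.0477, 0.0411]
ee_rot: [-3.142, 0.0, 0.085]
wrist_force: [-1.1, 1.0, 0.2]
width: 0.0531
```

Lift 5 mm, shift 21.2 mm along the rig's +y, lower.

Emit:
arm_command(plan=[[0.5,0,0,0.003,0],[0.5,0,0,0.006,0],[0.5,-0.0009,0.0105,0.006,0],[0.5,-0.0018,0.0211,0.006,0],[0.5,-0.0018,0.0211,0.006,0],[0.5,-0.0018,0.0211,0.003,0],[0.5,-0.0018,0.0211,0.001,0],[0.5,-0.0018,0.0211,0,0],[0.5,-0.0018,0.0211,0,0]])

```text
time: 18.98
tool_pos: [0.5771, -0.0268, 0.0413]
ee_rot: [3.141, -0.0, 0.085]
wrist_force: [-1.3, -0.4, -1.7]
width: 0.0535
```

Emit:
arm_command(plan=[[0.5,0,0,-0.0005,0],[0.5,0,0,-0.0005,0],[0.59,0,0,-0.0005,0],[0.62,0,0,-0.0003,0],[0.7,0,0,0,0],[0.85,0,0,0,0],[0.85,0,0,0.001,0],[0.9,0,0,0.03,0],[0.9,0,0,0.08,0],[0.9,0,0,0.14,0]])

```text
time: 20.23
tool_pos: [0.5761, -0.0265, 0.1812]
ee_rot: [-3.141, 0.003, 0.085]
wrist_force: [0.8, 0.4, -0.9]
width: 0.0842
```

Emit:
arm_command(plan=[[1,-0.01,0.06,0.02,0],[1,-0.015,0.12,0.02,0],[1,-0.02,0.18,0.02,0],[1,-0.02,0.18,0.02,0],[1,-0.02,0.18,0.02,0]])

```text
time: 20.85
tool_pos: [0.557, 0.1532, 0.201]
ee_rot: [3.141, 0.0, 0.085]
wrist_force: [0.5, -0.5, -0.2]
width: 0.0942
```

```bash
python3 -c "
import cf;cf.run('12')
print(cf.robot.get_obs()['tool_pos'])"
```

```text
scene 0.59 1113
scene [-0.0011905   0.00217155 -0.00019327] 53.0
top none
[0.55735246 0.15194703 0.20106503]
```

View pics/scene12c.png

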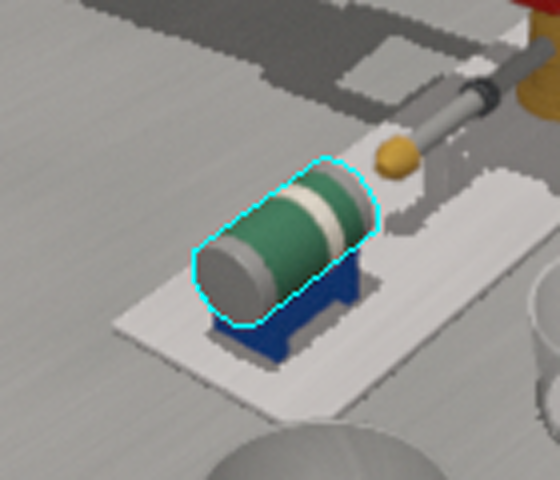

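Run:
```python
from cf import *
for n,uv in(('scene',[387.3,199.9]),('top',[221.9,210.75])):
    s=optics.snapshot(n) if n=='scene' else s0 if 0 else optics.snapshot(n)
    # best angle: project knob axis midpoint (z .146) & hull centroid
    best=[]
    for a in np.radians(np.arange(-10,60,.5)):
        C=cyl(.011,.121,.171)+[.045*np.cos(a),.15+.045*np.sin(a),0]
        H=cv2.convexHull(proj(s,rig2w(P[n],C)).astype(np.float32));M=cv2.moments(H)
        best.append((np.hypot(M['m10']/M['m00']-uv[0],M['m01']/M['m00']-uv[1]),np.degrees(a)))
    print(n,min(best))
p=(np.array(P['top'])+P['scene'])/2
print(p,rig2w(p,[0,.15,.1]),[rig2w(p,[.045*np.cos(np.radians(a)),.15+.045*np.sin(np.radians(a)),.149]) for a in (22,26,30)])
```

```text
scene (np.float64(0.019521637272978995), np.float64(27.5))
top (np.float64(0.31274267526629823), np.float64(23.5))
[0.56561811 0.10088045 0.08455218] [[0.55295039 0.25034459 0.1       ]] [array([[0.59310099, 0.27066526, 0.149     ]]), array([[0.59158568, 0.27341652, 0.149     ]]), array([[0.58988215, 0.27605538, 0.149     ]])]
```

Emit:
arm_command(plan=[[1,0.017,0.06,0.005,0],[1,0.034,0.1215,0.005,0],[1,0.034,0.1215,0.005,0],[1,0.034,0.1215,0.005,0],[1,0.034,0.1215,-0.02,0],[1,0.034,0.1215,-0.05,0],[1,0.034,0.1215,-0.071,0],[1,0.034,0.1215,-0.071,0]])

```text
time: 22.15
tool_pos: [0.5899, 0.2725, 0.1284]
ee_rot: [3.14, 0.004, 0.082]
wrist_force: [0.5, 0.3, 0.2]
width: 0.0943
```

Run:
```python
from h import *
print(robot.get_obs()['tool_pos'])
for n in('scene','top'):
    s=snap(n,n+'13.png');im=s['image'][:,:,::-1]
    c=im[120:260,330:450] if n=='scene' else im[160:280,170:300]
    cv2.imwrite(f'pics/{n}13c.png',cv2.resize(c,None,fx=4,fy=4,interpolation=cv2.INTER_CUBIC))
```

```text
[0.58993165 0.27248403 0.12837029]
```

View pics/scene13c.png

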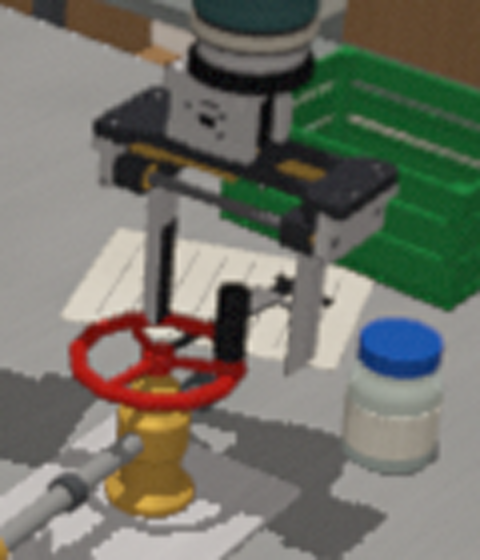

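Emit:
arm_command(plan=[[0.6,0,0,0,0],[0.4,0,0,0,0],[0.1,0,0,0,0],[0.1,0,0,0,0],[0.1,0,0,0,0],[0.1,0,0,0,0],[0.1,0,0,0,0]])

```text
time: 23.12
tool_pos: [0.591, 0.2749, 0.1301]
ee_rot: [3.142, 0.0, 0.085]
wrist_force: [-0.3, 0.2, 0.1]
width: 0.0275
```

Run:
```python
from h import *
o=robot.get_obs();print(o['tool_pos'],o['ee_rot'],o['wrist_force'],o['width'])
# circle steps: world angle of knob
yaw=.0845
V=np.array([.5528,.2508])
k=o['tool_pos'][:2]-V; print('r',np.hypot(*k),'world ang',np.degrees(np.arctan2(k[1],k[0])))
```

```text
[0.59104647 0.27494626 0.13007112] [3.14156818e+00 2.20885090e-05 8.47757499e-02] [-0.29671131  0.22736406  0.08045834] 0.02748038476523835
r 0.045230903893957494 world ang 32.265566713131285
```

```bash
cat > circ.py <<'E'
import sys,numpy as np
V=np.array([float(sys.argv[1]),float(sys.argv[2])]);a0=float(sys.argv[3]);ps=np.array(eval(sys.argv[4]))
start=np.array([float(sys.argv[5]),float(sys.argv[6])]); r=float(sys.argv[7]) if len(sys.argv)>7 else .045
a=np.radians(ps);P=V+r*np.c_[np.cos(a),np.sin(a)]-start
print([[.1,round(x,4),round(y,4),0,0] for x,y in P])
E
python3 circ.py .5528 .2508 31 "[31-18*i for i in range(1,9)]" .591 .2749
```

```text
[[0.1, np.float64(0.0056), np.float64(-0.014), 0, 0], [0.1, np.float64(0.0066), np.float64(-0.028), 0, 0], [0.1, np.float64(0.0032), np.float64(-0.0417), 0, 0], [0.1, np.float64(-0.0042), np.float64(-0.0536), 0, 0], [0.1, np.float64(-0.015), np.float64(-0.0627), 0, 0], [0.1, np.float64(-0.0281), np.float64(-0.0679), 0, 0], [0.1, np.float64(-0.0421), np.float64(-0.0689), 0, 0], [0.1, np.float64(-0.0558), np.float64(-0.0655), 0, 0]]
```

Emit:
arm_command(plan=[[0.1,0,0,0,0],[0.1,0,0,0,0],[0.1,0.0056,-0.014,0,0],[0.1,0.0066,-0.028,0,0],[0.1,0.0032,-0.0417,0,0],[0.1,-0.0042,-0.0536,0,0],[0.1,-0.015,-0.0627,0,0]])

```text
time: 24.0
tool_pos: [0.5747, 0.2122, 0.1301]
ee_rot: [-3.14, 0.001, 0.085]
wrist_force: [0.2, 5.6, 0.1]
width: 0.0214
```

```bash
python3 circ.py .5528 .2508 31 "[-77,-95,-113,-131,-149,-160,-168,-175,-182,-182]" .576 .2122 | sed 's/np.float64//g'
```

```text
[[0.1, (-0.0131), (-0.0052), 0, 0], [0.1, (-0.0271), (-0.0062), 0, 0], [0.1, (-0.0408), (-0.0028), 0, 0], [0.1, (-0.0527), (0.0046), 0, 0], [0.1, (-0.0618), (0.0154), 0, 0], [0.1, (-0.0655), (0.0232), 0, 0], [0.1, (-0.0672), (0.0292), 0, 0], [0.1, (-0.068), (0.0347), 0, 0], [0.1, (-0.0682), (0.0402), 0, 0], [0.1, (-0.0682), (0.0402), 0, 0]]
```

Emit:
arm_command(plan=[[0.1,-0.0131,-0.0052,0,0],[0.1,-0.0271,-0.0062,0,0],[0.1,-0.0408,-0.0028,0,0],[0.1,-0.0527,0.0046,0,0],[0.1,-0.0618,0.0154,0,0],[0.1,-0.0655,0.0232,0,0],[0.1,-0.0672,0.0292,0,0],[0.1,-0.068,0.0347,0,0],[0.1,-0.0682,0.0402,0,0],[0.1,-0.0682,0.0402,0,0]])

```text
time: 25.25
tool_pos: [0.5087, 0.2486, 0.1301]
ee_rot: [3.134, -0.002, 0.083]
wrist_force: [4.8, -6.0, -1.8]
width: 0.021
```

Emit:
arm_command(plan=[[0.1,0,0.004,0,0],[0.1,0.0005,0.008,0,0],[0.1,0.0005,0.008,0,0],[0.1,0.0005,0.008,0,0]])

```text
time: 25.75
tool_pos: [0.5087, 0.249, 0.13]
ee_rot: [3.12, 0.002, 0.079]
wrist_force: [1.4, -22.8, 2.5]
width: 0.0213
```

```bash
cat > seq.py <<'E'
import numpy as np
V=np.array([.5532,.2521]);r=.045;cur=np.array([.5083,.2604])
offs=[15]+list(range(35,720,20))+[720]
print(len(offs),offs[-3:])
for i in range(0,len(offs),10):
    A=np.radians(184.85+np.array(offs[i:i+10])); P=V+r*np.c_[np.cos(A),np.sin(A)]
    print([[.1,float(round(x,4)),float(round(y,4)),0,0] for x,y in P-cur]); cur=cur+np.round(P[-1]-cur,4); print(cur)
E
python3 seq.py
```

```text
37 [695, 715, 720]
[[0.1, 0.0026, -0.0236, 0, 0], [0.1, 0.0104, -0.0371, 0, 0], [0.1, 0.0223, -0.0472, 0, 0], [0.1, 0.037, -0.0526, 0, 0], [0.1, 0.0526, -0.0526, 0, 0], [0.1, 0.0673, -0.0473, 0, 0], [0.1, 0.0793, -0.0373, 0, 0], [0.1, 0.0871, -0.0238, 0, 0], [0.1, 0.0899, -0.0084, 0, 0], [0.1, 0.0872, 0.007, 0, 0]]
[0.5955 0.2674]
[[0.1, -0.0078, 0.0135, 0, 0], [0.1, -0.0197, 0.0236, 0, 0], [0.1, -0.0344, 0.029, 0, 0], [0.1, -0.05, 0.029, 0, 0], [0.1, -0.0647, 0.0237, 0, 0], [0.1, -0.0767, 0.0137, 0, 0], [0.1, -0.0845, 0.0002, 0, 0], [0.1, -0.0873, -0.0152, 0, 0], [0.1, -0.0846, -0.0306, 0, 0], [0.1, -0.0768, -0.0441, 0, 0]]
[0.5187 0.2233]
[[0.1, 0.0119, -0.0101, 0, 0], [0.1, 0.0266, -0.0155, 0, 0], [0.1, 0.0422, -0.0155, 0, 0], [0.1, 0.0569, -0.0102, 0, 0], [0.1, 0.0689, -0.0002, 0, 0], [0.1, 0.0767, 0.0133, 0, 0], [0.1, 0.0795, 0.0287, 0, 0], [0.1, 0.0768, 0.0441, 0, 0], [0.1, 0.069, 0.0576, 0, 0], [0.1, 0.0571, 0.0677, 0, 0]]
[0.5758 0.291 ]
[[0.1, -0.0147, 0.0054, 0, 0], [0.1, -0.0303, 0.0054, 0, 0], [0.1, -0.045, 0.0001, 0, 0], [0.1, -0.057, -0.0099, 0, 0], [0.1, -0.0648, -0.0234, 0, 0], [0.1, -0.0676, -0.0388, 0, 0], [0.1, -0.0674, -0.0427, 0, 0]]
[0.5084 0.2483]
```

Emit:
arm_command(plan=[[0.1,0.0026,-0.0236,0,0],[0.1,0.0104,-0.0371,0,0],[0.1,0.0223,-0.0472,0,0],[0.1,0.037,-0.0526,0,0],[0.1,0.0526,-0.0526,0,0],[0.1,0.0673,-0.0473,0,0],[0.1,0.0793,-0.0373,0,0],[0.1,0.0871,-0.0238,0,0],[0.1,0.0899,-0.0084,0,0],[0.1,0.0872,0.007,0,0]])

```text
time: 27.0
tool_pos: [0.5959, 0.2677, 0.1301]
ee_rot: [3.14, -0.001, 0.084]
wrist_force: [-0.2, -3.5, 1.3]
width: 0.0213
```

Emit:
arm_command(plan=[[0.1,-0.0078,0.0135,0,0],[0.1,-0.0197,0.0236,0,0],[0.1,-0.0344,0.029,0,0],[0.1,-0.05,0.029,0,0],[0.1,-0.0647,0.0237,0,0],[0.1,-0.0767,0.0137,0,0],[0.1,-0.0845,0.0002,0,0],[0.1,-0.0873,-0.0152,0,0],[0.1,-0.0846,-0.0306,0,0],[0.1,-0.0768,-0.0441,0,0]])

```text
time: 28.25
tool_pos: [0.518, 0.2244, 0.1301]
ee_rot: [-3.138, 0.0, 0.086]
wrist_force: [3.2, 5.8, -3.3]
width: 0.0214
```

Emit:
arm_command(plan=[[0.1,0.0119,-0.0101,0,0],[0.1,0.0266,-0.0155,0,0],[0.1,0.0422,-0.0155,0,0],[0.1,0.0569,-0.0102,0,0],[0.1,0.0689,-0.0002,0,0],[0.1,0.0767,0.0133,0,0],[0.1,0.0795,0.0287,0,0],[0.1,0.0768,0.0441,0,0],[0.1,0.069,0.0576,0,0],[0.1,0.0571,0.0677,0,0]])

```text
time: 29.5
tool_pos: [0.5756, 0.2916, 0.1301]
ee_rot: [3.141, -0.001, 0.085]
wrist_force: [-1.0, -4.3, 1.1]
width: 0.0211
```

Emit:
arm_command(plan=[[0.1,-0.0147,0.0054,0,0],[0.1,-0.0303,0.0054,0,0],[0.1,-0.045,0.0001,0,0],[0.1,-0.057,-0.0099,0,0],[0.1,-0.0648,-0.0234,0,0],[0.1,-0.0676,-0.0388,0,0],[0.1,-0.0674,-0.0427,0,0],[0.1,-0.0674,-0.0427,0,0]])

```text
time: 30.5
tool_pos: [0.5087, 0.2484, 0.1301]
ee_rot: [-3.14, -0.002, 0.084]
wrist_force: [4.3, 0.4, -1.8]
width: 0.0213
```

Run:
```python
from h import *
for i in range(2):
    for n in('scene','top'):
        s=snap(n,f'{n}14.png')
o=robot.get_obs();print(o['tool_pos'],o['ee_rot'],o['wrist_force'],o['width'],o['time'])
im=s['image'][:,:,::-1]
cv2.imwrite('pics/top14c.png',cv2.resize(im[100:380,100:480],None,fx=2,fy=2))
s=optics.snapshot('scene');im=s['image'][:,:,::-1];cv2.imwrite('pics/scene14c.png',cv2.resize(im[120:390,110:460],None,fx=2.2,fy=2.2))
```

```text
[0.50869821 0.2483732  0.13010657] [ 3.14157656e+00 -8.44681558e-04  8.47107257e-02] [ 5.83992757 -0.10027125 -2.97592391] 0.02135355723922318 30.7
```

View pics/scene14c.png

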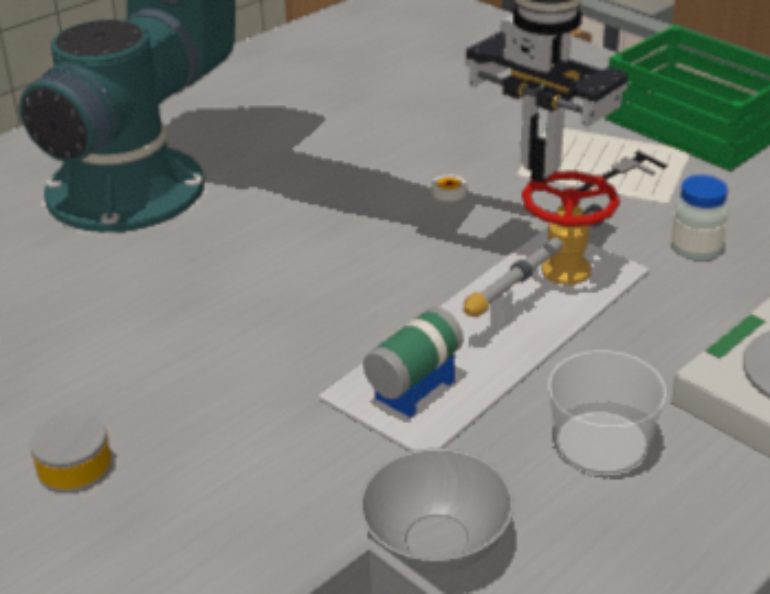

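View pics/top14c.png

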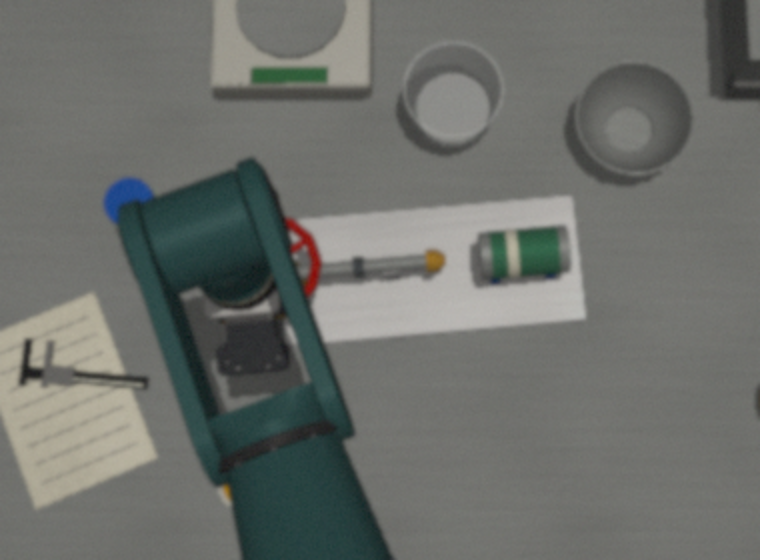

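```bash
python3 -c "
import cf;cf.run('15')
o=cf.robot.get_obs();print(o['tool_pos'],o['wrist_force'],o['qvel'].round(3),o['time'])"
```

```text
scene 0.86 1079
scene [-0.00072125  0.00303217  0.02308306] 69.0
top 0.96 1149
top [ 0.00101895 -0.00181633 -0.00234872] 36.0
[0.50868769 0.24837553 0.13012895] [ 4.79174267  0.83724298 -2.75302478] [-0.     0.    -0.001  0.002  0.    -0.001] 30.95
```

Both cameras put the can within about 3 mm of the cradle's middle, and everything is still, so I'm handing in.

```bash
python3 -c "
from bench import robot
print(robot.close_job()); o=robot.get_obs(); print(o['time'],o['tool_pos'],o['width'])"
```

```text
the job is handed in; nothing more can be done
None
the job is handed in; nothing more can be done
```

I handed the job in at about 31 s of the 72 s allowed, with the can in the cradle, the valve two turns open and the gripper still holding the crank knob.

- **Can:** The tool can't tilt, so I gripped the can near its top and tipped it against the edge of the base plate. I finished laying it down on the bench, then carried it to the cradle. The first placing was about 21 mm off along the cradle because I misread the can's end in the picture. I regripped, moved it and let go again.
- **Can check:** In the last pictures it lies along the rig's y axis in both saddles. The two cameras disagree slightly on its offset from the middle: +3 mm (scene) and -2 mm (top).
- **Valve:** I turned it clockwise by the knob, about 0.57 turn, until it stopped. Pushing on with 23 N moved it no further, and the knob was on the rig's -x side as expected. I then turned it back two full turns.
- **Valve check:** The knob ended at (0.5087, 0.2484). At the stop it read (0.5087, 0.2486 to 0.2490) under load, so the setting is within about 1° of two turns. Almost no turning force was left on the knob, the joints were at rest and the grip was shut on it at 21 mm.
- **Other things:** By eye, the other things on the bench look unmoved in the last pictures; I did not measure them. The test roll is partly hidden by the arm in the top view but looks in place in the scene view.

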